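# Tip spacers from the boat into the V-trough and kit them out

### The job

Tip the brass spacers out of the narrow open-ended boat into the high end of the sloping V-trough, so that all of them slide down and lie in line along its fold at the same time. Then take them off the trough one by one and lay each flat, lengthwise, in a compartment of its own in the kit tray; the empty boat must finish standing upright back on its grey mat. Any spacer that misses the trough has to go into it too, and leave the solder spool, swab jar and screw dish undisturbed.

Things in the scene. Friction and masses are not known exactly. Their poses are not given: they have to be found in the camera images.
- fold: fixed steel V-trough; place and yaw vary. Two flat leaves lean 45 degrees outward and meet at 90 degrees in a fold 215 mm long. Origin on the fold at its low (near) end, at the stop's inner face; +x runs up the fold (20 degrees above level), y across, z square to the fold, up. A spacer lying in line has its centre at y 0, z 12.7 mm and its axis along x; at the stop its centre is at x 15 mm
- fold_pick (a point): point on the fold at x 35 mm, axes as fold: middle of the pick end (x 0 to 70 mm), where the leaves are low (rims 9 mm from the fold in +-y and z, 11 mm out at the back), so that a spacer can be gripped from above with the fingers across the fold. Stop plate at x -4 to 0: 22 mm wide, up to 24 mm above the fold. When the lowest spacer is lifted off, the others slide down to the stop
- fold_head (a point): point on the fold at x 185 mm, axes as fold: in the loading head (x 70 to 215 mm), where the leaves are high (rims 34 mm from the fold in +-y and z); open at its upper end. The fold is 25 mm above the bench at the low end and 98 mm at the high end. The leaves are slick: spacers slide down by themselves
- tray: loose grey kit tray, 190 x 130 mm (x, y), 0.8 kg, origin at the centre of its underside, floor plate 4 mm thick. Six compartments, each 36 x 26 mm inside with a wall 6 mm high (top 10 mm above the tray's underside) and 3 mm thick; compartment centres 60 mm apart
- comp_0 (a point): centre of the floor (upper face) of tray compartment 0, at x -60, y -30 mm of the tray; axes as the tray's; the compartment's long side runs along the tray's x
- comp_1 (a point): centre of the floor (upper face) of tray compartment 1, at x -60, y 30 mm of the tray; axes as the tray's; the compartment's long side runs along the tray's y
- comp_2 (a point): centre of the floor (upper face) of tray compartment 2, at x 0, y -30 mm of the tray; axes as the tray's; the compartment's long side runs along the tray's y
- comp_3 (a point): centre of the floor (upper face) of tray compartment 3, at x 0, y 30 mm of the tray; axes as the tray's; the compartment's long side runs along the tray's x
- comp_4 (a point): centre of the floor (upper face) of tray compartment 4, at x 60, y -30 mm of the tray; axes as the tray's; the compartment's long side runs along the tray's x
- comp_5 (a point): centre of the floor (upper face) of tray compartment 5, at x 60, y 30 mm of the tray; axes as the tray's; the compartment's long side runs along the tray's y
- boat_grip (a point): grip point of the loose aluminium boat: middle of its upright grip plate, 55 mm above the boat's underside. The plate stands across the channel at mid-length: 10 mm thick along x (grip it so, fingers along x), 30 mm wide along y, from 27 to 75 mm above the underside; spacers slide through beneath it. z is up when the boat stands, -x points to the mouth
- boat_mouth (a point): middle of the underside edge of the boat's open end, 86 mm in -x from its centre; axes as boat_grip. The boat is a channel 172 mm long (x), 30 mm wide (26 inside), walls 27 mm high, floor 3 mm, 120 g; a foot plate 66 mm wide, 3 mm thick spans x -27 to 83 mm of its centre; open at -x, closed at +x. Spacers start to slide at about 14 degrees of tilt and run out at 35 or more
- mat: fixed grey mat 230 x 130 mm, 3 mm thick, origin at the centre of its underside; the boat stands on it at first
- spacer_0_mid (a point): centre of round brass spacer 0, 18 mm diameter, 30 mm long along its own x axis, 30 g; all alike; starts lying in the boat, lengthwise, one behind another; may be absent (4 or 5 of the five are there)
- spacer_1_mid (a point): centre of round brass spacer 1, 18 mm diameter, 30 mm long along its own x axis, 30 g; all alike; starts lying in the boat, lengthwise, one behind another; may be absent (4 or 5 of the five are there)
- spacer_2_mid (a point): centre of round brass spacer 2, 18 mm diameter, 30 mm long along its own x axis, 30 g; all alike; starts lying in the boat, lengthwise, one behind another; may be absent (4 or 5 of the five are there)
- spacer_3_mid (a point): centre of round brass spacer 3, 18 mm diameter, 30 mm long along its own x axis, 30 g; all alike; starts lying in the boat, lengthwise, one behind another; may be absent (4 or 5 of the five are there)
- spacer_4_mid (a point): centre of round brass spacer 4, 18 mm diameter, 30 mm long along its own x axis, 30 g; all alike; starts lying in the boat, lengthwise, one behind another; may be absent (4 or 5 of the five are there)
- spool: bystander: solder spool, 49 mm wide, 36 mm high, origin at the centre of its underside
- swabs: bystander: jar of swabs, 57 mm wide, 84 mm high, origin at the centre of its underside
- dish: bystander: round screw dish, 97 mm wide, 20 mm high, origin at the centre of its underside

How it is judged:
On the way:
1. all spacers lie still in line along the fold of the trough (x of spacer_0_mid in the frame of fold between 0.008 and 0.175 m and y of spacer_0_mid in the frame of fold between -0.004 and 0.004 m and z of spacer_0_mid in the frame of fold between 0.009 and 0.0165 m and angle between the x axis of each of spacer_0_mid, spacer_1_mid, spacer_2_mid, spacer_3_mid, spacer_4_mid and the x axis of fold, either way round below 0.12 rad and linear speed of each of spacer_0, spacer_1, spacer_2, spacer_3, spacer_4 below 0.02 m/s and x of spacer_1_mid in the frame of fold between 0.008 and 0.175 m and y of spacer_1_mid in the frame of fold between -0.004 and 0.004 m and z of spacer_1_mid in the frame of fold between 0.009 and 0.0165 m and x of spacer_2_mid in the frame of fold between 0.008 and 0.175 m and y of spacer_2_mid in the frame of fold between -0.004 and 0.004 m and z of spacer_2_mid in the frame of fold between 0.009 and 0.0165 m and x of spacer_3_mid in the frame of fold between 0.008 and 0.175 m and y of spacer_3_mid in the frame of fold between -0.004 and 0.004 m and z of spacer_3_mid in the frame of fold between 0.009 and 0.0165 m and x of spacer_4_mid in the frame of fold between 0.008 and 0.175 m and y of spacer_4_mid in the frame of fold between -0.004 and 0.004 m and z of spacer_4_mid in the frame of fold between 0.009 and 0.0165 m), for 0.2 s.
At the end, for the whole second after the job is handed in: every spacer lies flat and still in a tray compartment, its centre within 8 mm of the compartment's centre and its axis within 20 degrees of the compartment's long side; the boat stands upright on the mat, its middle within 60 mm of the mat's (((horizontal distance between spacer_0_mid and comp_0 below 0.008 m and z of spacer_0_mid in the frame of comp_0 between 0.006 and 0.0125 m and angle between the x axis of spacer_0_mid and the x axis of tray, either way round below 0.35 rad) or (horizontal distance between spacer_0_mid and comp_1 below 0.008 m and z of spacer_0_mid in the frame of comp_1 between 0.006 and 0.0125 m and angle between the x axis of spacer_0_mid and the y axis of tray, either way round below 0.35 rad) or (horizontal distance between spacer_0_mid and comp_2 below 0.008 m and z of spacer_0_mid in the frame of comp_2 between 0.006 and 0.0125 m and angle between the x axis of spacer_0_mid and the y axis of tray, either way round below 0.35 rad) or (horizontal distance between spacer_0_mid and comp_3 below 0.008 m and z of spacer_0_mid in the frame of comp_3 between 0.006 and 0.0125 m and angle between the x axis of spacer_0_mid and the x axis of tray, either way round below 0.35 rad) or (horizontal distance between spacer_0_mid and comp_4 below 0.008 m and z of spacer_0_mid in the frame of comp_4 between 0.006 and 0.0125 m and angle between the x axis of spacer_0_mid and the x axis of tray, either way round below 0.35 rad) or (horizontal distance between spacer_0_mid and comp_5 below 0.008 m and z of spacer_0_mid in the frame of comp_5 between 0.006 and 0.0125 m and angle between the x axis of spacer_0_mid and the y axis of tray, either way round below 0.35 rad)) and ((horizontal distance between spacer_1_mid and comp_0 below 0.008 m and z of spacer_1_mid in the frame of comp_0 between 0.006 and 0.0125 m and angle between the x axis of spacer_1_mid and the x axis of tray, either way round below 0.35 rad) or (horizontal distance between spacer_1_mid and comp_1 below 0.008 m and z of spacer_1_mid in the frame of comp_1 between 0.006 and 0.0125 m and angle between the x axis of spacer_1_mid and the y axis of tray, either way round below 0.35 rad) or (horizontal distance between spacer_1_mid and comp_2 below 0.008 m and z of spacer_1_mid in the frame of comp_2 between 0.006 and 0.0125 m and angle between the x axis of spacer_1_mid and the y axis of tray, either way round below 0.35 rad) or (horizontal distance between spacer_1_mid and comp_3 below 0.008 m and z of spacer_1_mid in the frame of comp_3 between 0.006 and 0.0125 m and angle between the x axis of spacer_1_mid and the x axis of tray, either way round below 0.35 rad) or (horizontal distance between spacer_1_mid and comp_4 below 0.008 m and z of spacer_1_mid in the frame of comp_4 between 0.006 and 0.0125 m and angle between the x axis of spacer_1_mid and the x axis of tray, either way round below 0.35 rad) or (horizontal distance between spacer_1_mid and comp_5 below 0.008 m and z of spacer_1_mid in the frame of comp_5 between 0.006 and 0.0125 m and angle between the x axis of spacer_1_mid and the y axis of tray, either way round below 0.35 rad)) and ((horizontal distance between spacer_2_mid and comp_0 below 0.008 m and z of spacer_2_mid in the frame of comp_0 between 0.006 and 0.0125 m and angle between the x axis of spacer_2_mid and the x axis of tray, either way round below 0.35 rad) or (horizontal distance between spacer_2_mid and comp_1 below 0.008 m and z of spacer_2_mid in the frame of comp_1 between 0.006 and 0.0125 m and angle between the x axis of spacer_2_mid and the y axis of tray, either way round below 0.35 rad) or (horizontal distance between spacer_2_mid and comp_2 below 0.008 m and z of spacer_2_mid in the frame of comp_2 between 0.006 and 0.0125 m and angle between the x axis of spacer_2_mid and the y axis of tray, either way round below 0.35 rad) or (horizontal distance between spacer_2_mid and comp_3 below 0.008 m and z of spacer_2_mid in the frame of comp_3 between 0.006 and 0.0125 m and angle between the x axis of spacer_2_mid and the x axis of tray, either way round below 0.35 rad) or (horizontal distance between spacer_2_mid and comp_4 below 0.008 m and z of spacer_2_mid in the frame of comp_4 between 0.006 and 0.0125 m and angle between the x axis of spacer_2_mid and the x axis of tray, either way round below 0.35 rad) or (horizontal distance between spacer_2_mid and comp_5 below 0.008 m and z of spacer_2_mid in the frame of comp_5 between 0.006 and 0.0125 m and angle between the x axis of spacer_2_mid and the y axis of tray, either way round below 0.35 rad)) and ((horizontal distance between spacer_3_mid and comp_0 below 0.008 m and z of spacer_3_mid in the frame of comp_0 between 0.006 and 0.0125 m and angle between the x axis of spacer_3_mid and the x axis of tray, either way round below 0.35 rad) or (horizontal distance between spacer_3_mid and comp_1 below 0.008 m and z of spacer_3_mid in the frame of comp_1 between 0.006 and 0.0125 m and angle between the x axis of spacer_3_mid and the y axis of tray, either way round below 0.35 rad) or (horizontal distance between spacer_3_mid and comp_2 below 0.008 m and z of spacer_3_mid in the frame of comp_2 between 0.006 and 0.0125 m and angle between the x axis of spacer_3_mid and the y axis of tray, either way round below 0.35 rad) or (horizontal distance between spacer_3_mid and comp_3 below 0.008 m and z of spacer_3_mid in the frame of comp_3 between 0.006 and 0.0125 m and angle between the x axis of spacer_3_mid and the x axis of tray, either way round below 0.35 rad) or (horizontal distance between spacer_3_mid and comp_4 below 0.008 m and z of spacer_3_mid in the frame of comp_4 between 0.006 and 0.0125 m and angle between the x axis of spacer_3_mid and the x axis of tray, either way round below 0.35 rad) or (horizontal distance between spacer_3_mid and comp_5 below 0.008 m and z of spacer_3_mid in the frame of comp_5 between 0.006 and 0.0125 m and angle between the x axis of spacer_3_mid and the y axis of tray, either way round below 0.35 rad)) and ((horizontal distance between spacer_4_mid and comp_0 below 0.008 m and z of spacer_4_mid in the frame of comp_0 between 0.006 and 0.0125 m and angle between the x axis of spacer_4_mid and the x axis of tray, either way round below 0.35 rad) or (horizontal distance between spacer_4_mid and comp_1 below 0.008 m and z of spacer_4_mid in the frame of comp_1 between 0.006 and 0.0125 m and angle between the x axis of spacer_4_mid and the y axis of tray, either way round below 0.35 rad) or (horizontal distance between spacer_4_mid and comp_2 below 0.008 m and z of spacer_4_mid in the frame of comp_2 between 0.006 and 0.0125 m and angle between the x axis of spacer_4_mid and the y axis of tray, either way round below 0.35 rad) or (horizontal distance between spacer_4_mid and comp_3 below 0.008 m and z of spacer_4_mid in the frame of comp_3 between 0.006 and 0.0125 m and angle between the x axis of spacer_4_mid and the x axis of tray, either way round below 0.35 rad) or (horizontal distance between spacer_4_mid and comp_4 below 0.008 m and z of spacer_4_mid in the frame of comp_4 between 0.006 and 0.0125 m and angle between the x axis of spacer_4_mid and the x axis of tray, either way round below 0.35 rad) or (horizontal distance between spacer_4_mid and comp_5 below 0.008 m and z of spacer_4_mid in the frame of comp_5 between 0.006 and 0.0125 m and angle between the x axis of spacer_4_mid and the y axis of tray, either way round below 0.35 rad)) and linear speed of each of spacer_0, spacer_1, spacer_2, spacer_3, spacer_4 below 0.02 m/s and horizontal distance between boat_grip and mat below 0.06 m and angle between boat_grip's own z axis and vertical below 0.1 rad and height (world z) of boat_grip between 0.052 and 0.064 m); the robot touches nothing.
It fails at once if the spool, swab jar or screw dish is moved more than 40 mm (distance of any of spool, swabs, dish from where it was at the start of the episode above 0.04 m).
Of spacer_0, spacer_1, spacer_2, spacer_3, spacer_4 only 4 to 5 are there at a start; the rules pass over those that are not, and their reading is None.
At some moment in a run one of tray, boat may be knocked a few centimetres aside while the robot is not near it.
Once in a run the grip may slacken for a moment while it holds something.
It also fails if it takes over 208 s, if anything falls off the work surface, if the arm or the gripper's body presses on something with over 40 N, if the wrist force passes 120 N, or if a joint passes its speed limit or range.

### The arm

A 6-joint arm with a two-finger parallel gripper is mounted at the origin on a cart in front of the work surface, level with it; the furniture and walls round the work are solid. World frame = base frame: x ahead of the robot, y to its left, z up, the work surface at z = 0. Lengths are in m, angles in rad, forces in N, time in s.
With the tool pointing down it reaches from about 0.275 to 0.825 m from the base axis. Payload 4.9 kg.
Tool frame: the origin (TCP) lies midway between the tips of the shut fingers; the grasp point (between the pads) lies 19 mm behind it (grip_point_offset is the distance from the TCP to the grasp point, in m); z points along the fingers, x is the direction in which the jaws open and shut, and the axes are right-handed (so a half turn about z gives the same grasp; the last joint's range is limited). The gripper opens to 85 mm and grips with 20 to 120 N. Pads are 22 mm wide; open, the fingers measure 114 mm over their backs; the gripper's body (76 mm by 85 mm) begins 54 mm behind the grasp point. The pads swing forward as they close: fully open they stand 13 mm farther back than shut.
Start: joints at [-1.35, 0.326, -0.193, 1.052, 0, 1.437], TCP at [0.191, -0.516, 0.231] pointing down, gripper open.
Joint ranges: [-2.65, 2.65], [-0.97, 1.79], [-1.3, 1.35], [-1.93, 2.1], [-1.47, 1.37], [-3.14, 3.14]. Speed limits (rad/s): [2.57, 2.57, 3.14, 3.14, 3.14, 3.14].

### API

Orientations are given as a rotation vector (axis times angle).
In Python, from cell import * gives the robot as it stands. Calls block until the motion is done:
- movep(position, orientation): joint-space move of the TCP to a pose.
- move_l(position, velocity=0.15, rot=None, until_force=None): straight line of the TCP; rot=None keeps the orientation; velocity is the mean speed in m/s. With until_force (N) it stops when the force on the tool has changed by that much, and returns True; else False.
- set_joints(angles): joint-space move.
- let_go() and grab(newtons=None): open the fingers fully, or close them until they stop; newtons is the grip in N (None keeps the last).
- sleep(seconds).
- ik(position, orientation): joint angles nearest the present ones, or None.
- get_state(): the state.
- grab_frame(name): name is "scene" or "top"; returns a dict with "img" (384x512x3 uint8, red, green, blue), "fx", "fy", "cx", "cy" (pixels), "k1" (the pictures are not rectified: a ray, as slopes to the right and down, at radius r is drawn at 1 + k1 r^2 times it, then the intrinsics apply), "cam_to_world" (4x4, takes a point from camera to world coordinates). Camera axes: x right, y down, z forward; pixel columns grow to the right and rows downward; lengths in m; the calibration is good to about 2 mm. A picture is of the moment at which its call begins. There is no depth.
A pose or a line that the arm cannot do raises MotionError and nothing moves.
- sign_off(): hands the job in, once; it reports no verdict.
Trained networks look in the newest picture that a camera, given by its name, has taken for a name from the list of things; names that differ only in an ending like _2 or _b are one class to them, and where a whole thing is asked for, a point or a joint stands for the part that bears it (a point fixed in the world has none). Each returns a list of dicts, best first, with "score" (0 to 1); they miss things now and then, are a little off and sometimes report something else, mostly with a low value. They report only what shows in the picture. A call takes as long as a camera call.
- spot_in(camera, name): "centre" ([column, row] in pixels, amid what is visible of it).
- silhouettes(camera, name): "mask" (384x512 bool, what is visible of it) and "centre" ([column, row] in pixels, amid what is visible of it).
- tip_of(camera, name): "centre" ([column, row] in pixels: a listed point, or the origin of a listed thing).
The state is a dict: "clock": time; "q": joint angles; "joint_velocities": joint speeds; "tau": joint torques, N m; "position": TCP position; "eef_rot": TCP orientation; "contact_force": force on the tool from outside, world axes, zero at the start; "wrist_torque": the same for the moment, N m; "finger_gap": opening from 0.0 (shut) to 1.0 (fully open).
Only numpy, scipy, OpenCV 4.12 (cv2) and the standard library are available. Lean on these libraries where they do the work, as an engineer would, in place of code of your own. Each camera call takes 0.05 s, during which the arm holds its last target.

## Working session

There is one attempt and no reset: what is moved stays moved. The work goes in short steps, each a Python script; the robot and the scene stay as the last script left them, time stands still between calls to the robot, and variables do not carry over. Pictures are saved under pics/ and viewed, and the job is handed in when it is done.

```bash
ls; mkdir -p pics; python3 - <<'E'
from cell import *
import cv2
for c in ("scene","top"):
    f=grab_frame(c); cv2.imwrite(f"pics/{c}0.png",f["img"][:,:,::-1])
    print(c,f["fx"],f["fy"],f["cx"],f["cy"],f["k1"]); print(f["cam_to_world"])
s=get_state(); print(s["clock"],s["position"],s["eef_rot"],s["finger_gap"])
E
```

```text
pics
scene 351.5971532601127 351.5971532601127 258.079554029394 190.4542126287797 -0.05811697947726324
[[ 0.80431574 -0.38355614  0.45382913  0.24602852]
 [-0.59414165 -0.5300292   0.60503284 -0.50827951]
 [ 0.00847863 -0.75627623 -0.65419751  0.64105959]
 [ 0.          0.          0.          1.        ]]
top 445.1221645232031 445.1221645232031 255.38045108725714 192.73634748931826 -0.1547800822936873
[[-0.00344665 -0.9980333   0.06259123  0.56127768]
 [-0.99997331  0.00384305  0.0062139  -0.00704717]
 [-0.00644222 -0.06256814 -0.9980199   1.42829285]
 [ 0.          0.          0.          1.        ]]
0.1 [ 0.19095549 -0.51524577  0.23060473] [-2.57776335e+00  1.79397906e+00  1.78698943e-03] 1.0016145931473368
```

View pics/scene0.png

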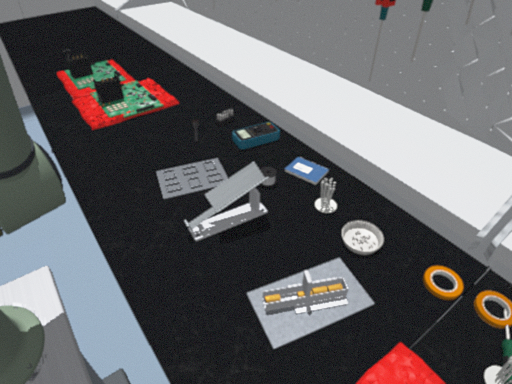

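View pics/top0.png

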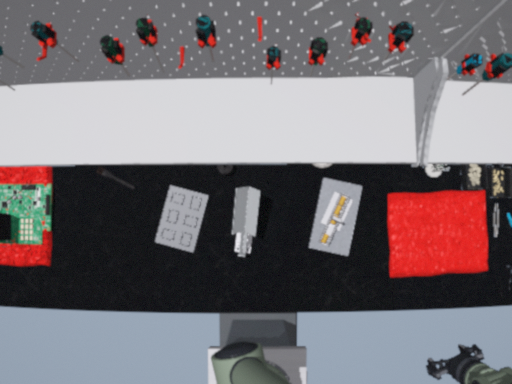

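```bash
cat > H.py <<'E'
from cell import *
import numpy as np, cv2
from scipy.optimize import least_squares
from scipy.spatial.transform import Rotation as R
def proj(f,P):
    P=np.atleast_2d(P); T=np.linalg.inv(f["cam_to_world"]); c=P@T[:3,:3].T+T[:3,3]
    s=c[:,:2]/c[:,2:]; r2=(s**2).sum(1,keepdims=True); s=s*(1+f["k1"]*r2)
    return s*[f["fx"],f["fy"]]+[f["cx"],f["cy"]]
def ray(f,px):
    K=np.array([[f["fx"],0,f["cx"]],[0,f["fy"],f["cy"]],[0,0,1.]])
    d=(np.array(px,float)-[f["cx"],f["cy"]])/[f["fx"],f["fy"]]; s=d.copy()
    for _ in range(20): s=d/(1+f["k1"]*(s@s))
    v=f["cam_to_world"][:3,:3]@np.array([s[0],s[1],1]); return f["cam_to_world"][:3,3],v
def onz(f,px,z):
    o,v=ray(f,px); return o+v*(z-o[2])/v[2]
def tri(f1,p1,f2,p2):
    o1,v1=ray(f1,p1);o2,v2=ray(f2,p2); v1=v1/np.linalg.norm(v1);v2=v2/np.linalg.norm(v2)
    A=np.stack([v1,-v2],1); t=np.linalg.lstsq(A,o2-o1,rcond=None)[0]
    a=o1+t[0]*v1;b=o2+t[1]*v2; return (a+b)/2,np.linalg.norm(a-b)
def shot(name,c,box=None,k=4):
    f=grab_frame(c); im=f["img"][:,:,::-1]
    if box: im=im[box[1]:box[3],box[0]:box[2]]
    if k!=1: im=cv2.resize(im,None,fx=k,fy=k,interpolation=cv2.INTER_CUBIC)
    cv2.imwrite(f"pics/{name}.png",im); return f
E
python3 - <<'E'
from H import *
F={"scene":shot("s1","scene",(150,130,400,330),3),"top":shot("t1","top",(140,150,380,270),3)}
for n in ["fold","fold_pick","fold_head","tray"]+[f"comp_{i}" for i in range(6)]+["boat_grip","boat_mouth","mat","spool","swabs","dish"]+[f"spacer_{i}_mid" for i in range(1)]:
    P={}
    for c in F:
        r=tip_of(c,n); P[c]=r
        print(n,c,[(np.round(d["centre"],1).tolist(),round(d["score"],2)) for d in r[:6]])
    if P["scene"] and P["top"]: 
        p,e=tri(F["scene"],P["scene"][0]["centre"],F["top"],P["top"][0]["centre"]);print("   ",p.round(4),round(e,4))
print(get_state()["clock"])
E
```

```text
fold scene [([187.8, 227.2], 0.62), ([267.6, 181.6], 0.51)]
fold top [([237.7, 250.5], 0.77), ([179.2, 218.6], 0.35)]
    [0.4639 0.0598 0.0146] 0.0065
fold_pick scene [([201.7, 218.5], 0.87)]
fold_pick top [([242.2, 241.9], 0.61), ([220.3, 165.2], 0.31)]
    [0.4941 0.0438 0.0397] 0.0027
fold_head scene [([254.9, 180.5], 0.61), ([324.4, 204.9], 0.52), ([316.2, 291.5], 0.31)]
fold_head top [([248.3, 197.4], 0.65)]
    [0.6316 0.0215 0.1058] 0.003
tray scene [([194.8, 174.3], 0.67)]
tray top [([180.8, 220.2], 0.65)]
    [0.5689 0.2365 0.0163] 0.0132
comp_0 scene [([216.1, 175.8], 0.97), ([194.7, 185.6], 0.82), ([169.4, 173.9], 0.77), ([208.9, 165.3], 0.72), ([188.2, 166.5], 0.65), ([170.9, 188.1], 0.59)]
comp_0 top [([197.5, 203.8], 0.96), ([171.3, 214.5], 0.89), ([176.1, 197.0], 0.76), ([186.0, 219.1], 0.72), ([184.4, 238.4], 0.65)]
    [0.6159 0.1849 0.0224] 0.0021
comp_1 scene [([216.1, 175.8], 0.97), ([194.7, 185.6], 0.82), ([169.4, 173.9], 0.77), ([208.9, 165.3], 0.72), ([188.2, 166.5], 0.65), ([170.9, 188.1], 0.59)]
comp_1 top [([197.5, 203.8], 0.96), ([171.3, 214.5], 0.89), ([1
[... 1718 characters left out ...]
([337.3, 220.2], 0.23)]
    [ 0.4964 -0.1741  0.297 ] 0.0101
mat scene [([310.5, 297.3], 0.62), ([170.1, 186.6], 0.28)]
mat top []
spool scene [([266.9, 181.8], 0.58)]
spool top [([222.2, 163.7], 0.41)]
    [ 0.7453  0.1111 -0.0126] 0.0043
swabs scene [([321.2, 206.1], 0.69), ([310.8, 297.3], 0.32)]
swabs top [([337.1, 210.7], 0.57), ([238.4, 249.8], 0.35), ([176.8, 196.7], 0.33)]
    [ 0.5897 -0.2228  0.2314] 0.0079
dish scene [([361.0, 239.6], 0.67)]
dish top [([187.4, 219.3], 0.61), ([324.6, 155.2], 0.44)]
    [ 0.6466 -0.0202  0.1025] 0.4727
spacer_0_mid scene [([270.0, 295.3], 0.51)]
spacer_0_mid top [([326.5, 236.2], 0.5), ([248.4, 195.4], 0.34)]
    [ 0.5056 -0.2171  0.031 ] 0.014
1.9
```

View pics/s1.png

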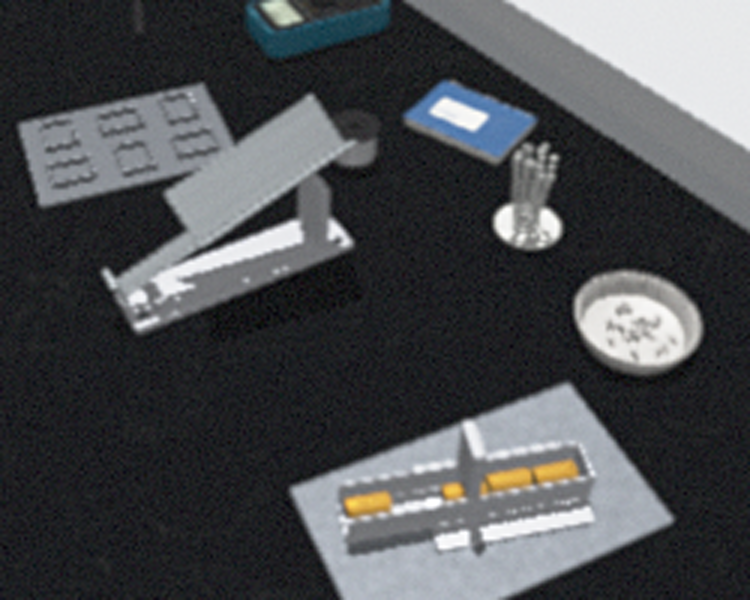

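View pics/t1.png

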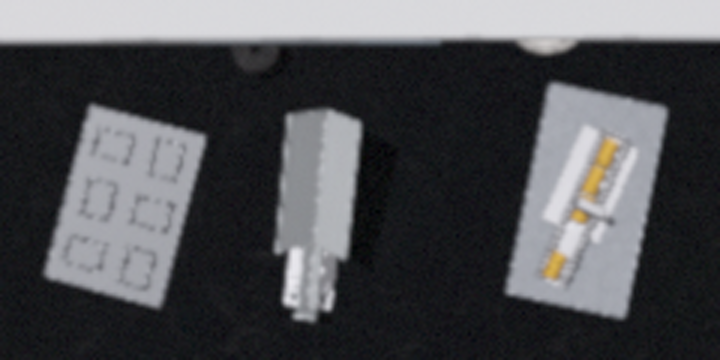

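```bash
python3 - <<'E'
from H import *
fs=shot("s2","scene",(250,0,512,200),3);ft=shot("t2","top",(180,120,420,200),3)
for n,p in dict(spool=(266.5,183.5),swabs=(325,209),dish=(361,239)).items(): print(n,onz(fs,p,0).round(3))
for p in [(222,163.7),(322,163)]: print(onz(ft,p,0.).round(3),onz(ft,p,0.08).round(3))
for z in (0,.1,.2,.3): print(z,[onz(ft,p,z).round(3) for p in [(150,165),(350,165)]])
E
```

```text
spool [0.728 0.095 0.   ]
swabs [ 0.789 -0.079  0.   ]
dish [ 0.786 -0.206  0.   ]
[0.745 0.11  0.   ] [0.735 0.103 0.08 ]
[ 0.747 -0.214  0.   ] [ 0.736 -0.203  0.08 ]
0 [array([0.743, 0.345, 0.   ]), array([ 0.74 , -0.306,  0.   ])]
0.1 [array([0.73 , 0.321, 0.1  ]), array([ 0.727, -0.285,  0.1  ])]
0.2 [array([0.717, 0.296, 0.2  ]), array([ 0.715, -0.264,  0.2  ])]
0.3 [array([0.705, 0.271, 0.3  ]), array([ 0.702, -0.243,  0.3  ])]
```

View pics/s2.png

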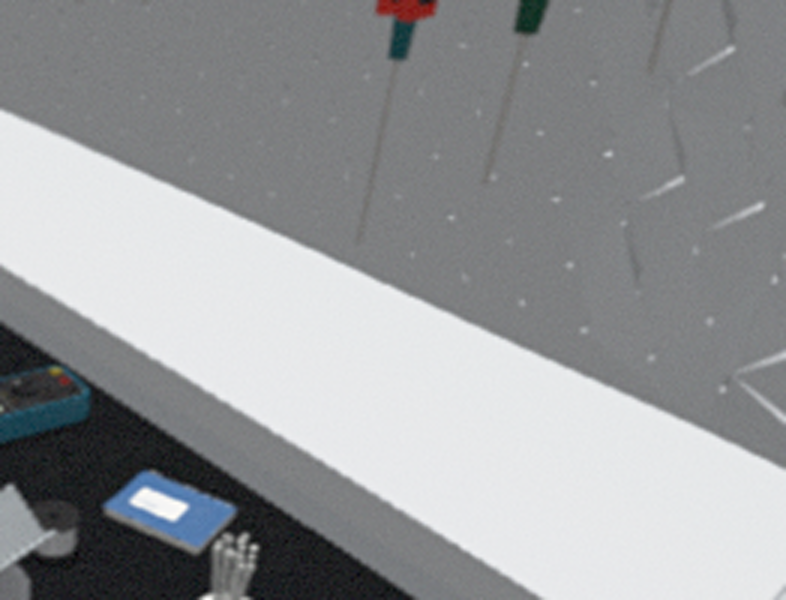

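View pics/t2.png

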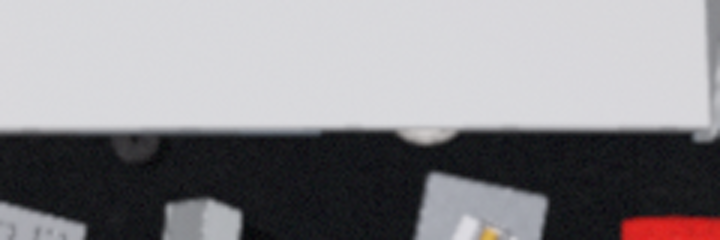

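```bash
python3 - <<'E'
from H import *
fs=grab_frame("scene")
for p in [(383,196.5),(334,159),(428,198),(350,157)]:
    o,v=ray(fs,p)
    # x=0.742-0.125 z
    t=(0.742-0.125*o[2]-o[0])/(v[0]+0.125*v[2]); print(p,(o+t*v).round(3))
E
```

```text
(383, 196.5) [ 0.715 -0.264  0.217]
(334, 159) [ 0.713 -0.139  0.229]
(428, 198) [ 0.708 -0.342  0.275]
(350, 157) [ 0.71  -0.178  0.258]
```

```bash
cat >> H.py <<'E'
def Tpose(p):  # x,y,yaw -> function
    c,s=np.cos(p[2]),np.sin(p[2]); return np.array([[c,-s,0,p[0]],[s,c,0,p[1]],[0,0,1,0],[0,0,0,1.]])
def app(T,P): return np.atleast_2d(P)@T[:3,:3].T+T[:3,3]
def foldT(p):
    T=Tpose(p); T[2,3]=0.025; A=np.eye(4); A[:3,:3]=R.from_euler('y',-20,degrees=True).as_matrix(); return T@A
def dets(c,n,mn=0.3): return [(np.array(d["centre"]),d["score"]) for d in tip_of(c,n) if d["score"]>mn]
COMP=np.array([[x,y,.004] for x in (-.06,0,.06) for y in (-.03,.03)])
def fit_tray(F,p0=None):
    D={c:[d for d,s in dets(c,"comp_0",.5)] for c in F}
    best=None
    starts=[p0] if p0 is not None else [(x,y,a) for a in np.arange(-3.1,3.1,.2) for (x,y) in [onz(F["top"],np.mean(D["top"],0),.004)[:2]]]
    def res(p):
        r=[]
        for c in F:
            q=proj(F[c],app(Tpose(p),COMP))
            for d in D[c]:
                r.append(q[np.argmin(((q-d)**2).sum(1))]-d)
        return np.concatenate(r)
    for s in starts:
        o=least_squares(res,s,loss="soft_l1",f_scale=1.5,x_scale=[.01,.01,.1])
        if best is None or o.cost<best.cost: best=o
    return best.x,best.cost,{c:len(D[c]) for c in F}
def fitpts(F,obs,Tf,p0):  # obs list (cam,px,localpt)
    def res(p):
        return np.concatenate([proj(F[c],app(Tf(p),l))[0]-d for c,d,l in obs])
    o=least_squares(res,p0,loss="soft_l1",f_scale=1.5,x_scale=[.01,.01,.1]); return o.x,res(o.x).reshape(-1,2)
E
cat > fit1.py <<'E'
from H import *
F={c:grab_frame(c) for c in("scene","top")}
print("tray",fit_tray(F))
obs=[]
for n,l in (("fold",0),("fold_pick",.035),("fold_head",.185)):
    for c in F:
        for d,s in dets(c,n,.5)[:1]: obs.append((c,d,[l,0,0]))
p,r=fitpts(F,obs,foldT,(.46,.06,-.2)); print("fold",p,r.round(1).tolist())
bt=lambda p:Tpose(p)@np.array([[1,0,0,0],[0,1,0,0],[0,0,1,.003],[0,0,0,1]])
obs=[]
for c in F:
    for n,l in (("boat_grip",[0,0,.055]),("boat_mouth",[-.086,0,0])):
        for d,s in dets(c,n,.3):
            if np.linalg.norm(d-{"scene":(300,290),"top":(336,218)}[c])<60: obs.append((c,d,l)); break
p,r=fitpts(F,obs,bt,(.55,-.25,-.5)); print("boat",p,r.round(1).tolist())
for c in F: print("mat",c,[(d.round(1),round(s,2)) for d,s in dets(c,"mat",.2)])
E
python3 fit1.py; python3 fit1.py
```

```text
tray (array([ 0.56998695,  0.24341313, -0.32377682]), np.float64(282.59005340123605), {'scene': 7, 'top': 6})
fold [ 0.45833197  0.05092073 -0.19783726] [[2.9, 0.3], [2.2, 2.6], [-1.4, -1.5], [-5.1, -0.1], [1.8, 3.3], [-1.7, 0.1]]
boat [ 0.56463473 -0.24862867 -0.36628847] [[-0.3, 1.8], [-1.1, -2.8], [-0.0, 0.0]]
mat scene [(array([311.9, 295.8]), 0.92), (array([336.3, 289.7]), 0.59), (array([202.3, 219.7]), 0.26)]
mat top [(array([334.2, 218. ]), 0.59)]
tray (array([0.56856167, 0.24219594, 2.95548544]), np.float64(127.30939436572106), {'scene': 6, 'top': 7})
fold [ 0.46368085  0.04966952 -0.13706185] [[1.9, -1.5], [1.0, 2.3], [0.2, 0.5], [-3.6, 0.7], [0.7, 1.6], [-1.4, 0.1]]
boat [ 0.56041136 -0.24785658 -0.42101551] [[-0.0, 1.3], [0.3, 0.5], [-1.1, -1.8], [-1.3, 0.4]]
mat scene [(array([312. , 297.1]), 0.92)]
mat top [(array([334.1, 216.8]), 0.6)]
```

```bash
cat >> H.py <<'E'
from scipy.optimize import minimize
def frames(n=4):
    F={}
    for c in ("scene","top"):
        fs=[grab_frame(c) for _ in range(n)]; f=fs[-1]; f["mean"]=np.mean([a["img"].astype(float) for a in fs],0).astype(np.float32); F[c]=f
    return F
def rect(x0,x1,y0,y1,z): return [((x0,y0,z),(x1,y0,z)),((x1,y0,z),(x1,y1,z)),((x1,y1,z),(x0,y1,z)),((x0,y1,z),(x0,y0,z))]
Sh=lambda p,z:Tpose(p)+np.array([[0]*4]*2+[[0,0,0,z]]+[[0]*4])
TRAY=rect(-.095,.095,-.065,.065,.004)
for i,(cx,cy,_) in enumerate(COMP):
    a,b=((.021,.016) if i in(0,3,4) else (.016,.021)); TRAY+=rect(cx-a,cx+a,cy-b,cy+b,.010)
MAT=rect(-.115,.115,-.065,.065,.003)
BOAT=rect(-.086,.086,-.015,.015,.027)+rect(-.027,.083,-.033,.033,.003)+rect(-.005,.005,-.015,.015,.075)
FOLD=[((.07,.034,.034),(.215,.034,.034)),((.07,-.034,.034),(.215,-.034,.034)),((.07,.034,.034),(.07,.009,.009)),((.07,-.034,.034),(.07,-.009,.009)),((.215,.034,.034),(.215,0,0)),((.215,-.034,.034),(.215,0,0)),((0,.009,.009),(.07,.009,.009)),((0,-.009,.009),(.07,-.009,.009)),((0,0,0),(.215,0,0)),((-.002,-.011,.024),(-.002,.011,.024))]
boatT=lambda p:Sh(p,.003)
def linepts(L,n=40): 
    t=np.linspace(0,1,n)[:,None]; return np.concatenate([np.array(a)+(np.array(b)-np.array(a))*t for a,b in L])
def grad(f,s):
    g=cv2.GaussianBlur(f["mean"],(0,0),s); gx=cv2.Sobel(g,cv2.CV_32F,1,0);gy=cv2.Sobel(g,cv2.CV_32F,0,1)
    return np.sqrt((gx**2+gy**2).sum(2))
def edgefit(F,L,Tf,p0,sig=(2,1),cams=("scene","top")):
    P=linepts(L)
    p=np.array(p0,float)
    for s in sig:
        G={c:grad(F[c],s) for c in cams}
        G={c:np.minimum(g,np.percentile(g,97)) for c,g in G.items()}
        def cost(d):
            q=app(Tf(p0_+d*[.005,.005,.05]),P); v=0
            for c in cams:
                u=proj(F[c],q).astype(np.float32)
                v-=cv2.remap(G[c],u[:,0].reshape(1,-1).copy(),u[:,1].reshape(1,-1).copy(),cv2.INTER_LINEAR).mean()/G[c].max()
            return v
        p0_=p; o=min((minimize(cost,d0,method="Nelder-Mead",options=dict(initial_simplex=np.array(d0)+np.vstack([np.zeros(3),np.eye(3)]))) for d0 in [(0,0,0),(1,0,0),(-1,0,0),(0,1,0),(0,-1,0),(0,0,1),(0,0,-1)]),key=lambda o:o.fun); p=p+o.x*[.005,.005,.05]
    return p,-o.fun
def overlay(f,name,items,box,k=4):
    im=cv2.resize(f["mean"][box[1]:box[3],box[0]:box[2],::-1].astype(np.uint8),None,fx=k,fy=k,interpolation=cv2.INTER_CUBIC)
    for L,T,col in items:
        for a,b in L:
            q=(proj(f,app(T,[a,b]))-[box[0],box[1]]+.5)*k
            cv2.line(im,tuple(int(v) for v in q[0]),tuple(int(v) for v in q[1]),col,1,cv2.LINE_AA)
    cv2.imwrite(f"pics/{name}.png",im)
E
python3 - <<'E'
from H import *
F=frames(6)
t,c=edgefit(F,TRAY,lambda p:Tpose(p),(.569,.2425,-.29)); print("tray",t,c)
for cam in F: print(cam,edgefit(F,TRAY,lambda p:Tpose(p),t,cams=(cam,)))
m,c=edgefit(F,MAT,lambda p:Tpose(p),(.56,-.24,-.2)); print("mat",m,c)
b,c=edgefit(F,BOAT,boatT,(.5625,-.248,-.42)); print("boat",b,c)
for cam in F: print(cam,edgefit(F,BOAT,boatT,b,cams=(cam,)))
fo,c=edgefit(F,FOLD,foldT,(.461,.05,-.16)); print("fold",fo,c)
for cam in F: print(cam,edgefit(F,FOLD,foldT,fo,cams=(cam,)))
np.savez("fit.npz",t=t,m=m,b=b,fo=fo)
it=[(TRAY,Tpose(t),(0,255,0)),(MAT,Tpose(m),(255,255,0)),(BOAT,boatT(b),(0,0,255)),(FOLD,foldT(fo),(0,255,255))]
overlay(F["top"],"ot",it,(150,170,370,270),3.6); overlay(F["scene"],"os",it,(150,150,390,340),3.3)
E
```

```text
tray [ 0.59098859  0.25216772 -0.27560789] 0.7037174701690674
scene (array([ 0.58863087,  0.25045703, -0.28714176]), np.float64(0.3802339732646942))
top (array([ 0.59278767,  0.25275719, -0.26930587]), np.float64(0.3391416370868683))
mat [ 0.57373138 -0.25389204 -0.21628948] 1.9947996139526367
boat [ 0.56411946 -0.24616708 -0.43052327] 1.0621533393859863
scene (array([ 0.56380778, -0.24554853, -0.41804808]), np.float64(0.6648130416870117))
top (array([ 0.55445756, -0.21301253, -0.45320888]), np.float64(0.4973917603492737))
fold [ 0.46257318  0.04403177 -0.09856251] 1.5415480136871338
scene (array([ 0.46249105,  0.04362893, -0.09372981]), np.float64(0.7853617072105408))
top (array([ 0.46275407,  0.04446714, -0.10254604]), np.float64(0.7577410340309143))
```

View pics/ot.png

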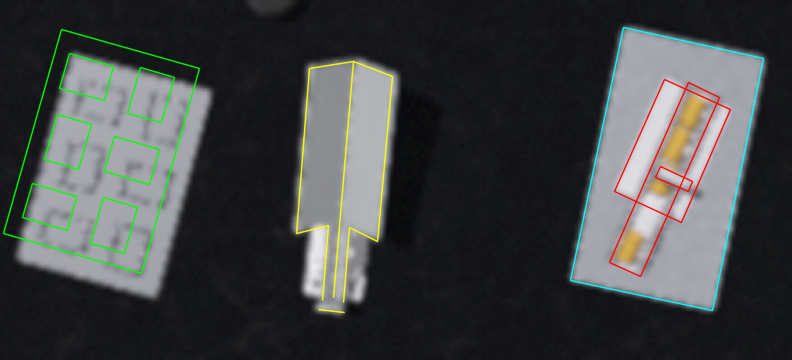

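View pics/os.png

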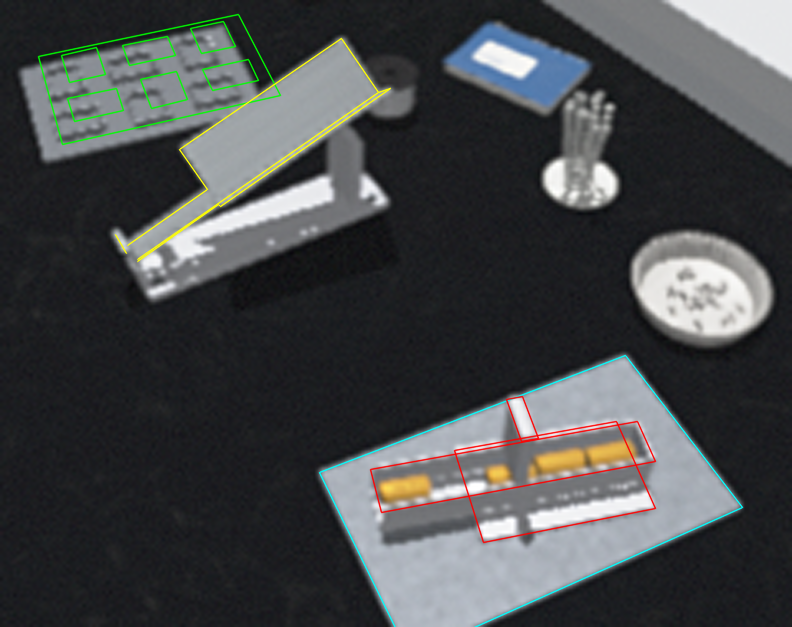

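```bash
python3 - <<'E'
from H import *
F=frames(6); z=np.load("fit.npz")
t,c=edgefit(F,TRAY[:4],Tpose,(.569,.2425,-.29),sig=(4,2,1)); print("tray",t,c)
for cam in F: print(cam,edgefit(F,TRAY[:4],Tpose,t,sig=(1,),cams=(cam,)))
b,c=edgefit(F,BOAT[:8],boatT,z["b"],sig=(1.,)); print("boat",b,c)
for cam in F: print(cam,edgefit(F,BOAT[:8],boatT,b,cams=(cam,),sig=(1,)))
np.savez("fit.npz",t=t,m=z["m"],b=b,fo=z["fo"])
it=[(TRAY,Tpose(t),(0,255,0)),(BOAT,boatT(b),(0,0,255))]
overlay(F["top"],"ot2",it,(150,170,370,270),3.6); overlay(F["scene"],"os2",it,(150,150,390,340),3.3)
E
```

```text
tray [ 0.56938772  0.24248368 -0.25838269] 1.8661918640136719
scene (array([ 0.56960416,  0.24382947, -0.25397591]), np.float64(0.8803876042366028))
top (array([ 0.56940053,  0.2409525 , -0.2583606 ]), np.float64(0.999192476272583))
boat [ 0.56330924 -0.24575354 -0.42510236] 0.9403195381164551
scene (array([ 0.5631583 , -0.24547704, -0.41852563]), np.float64(0.5778283476829529))
top (array([ 0.56639882, -0.24655345, -0.44768091]), np.float64(0.3716081976890564))
```

View pics/ot2.png

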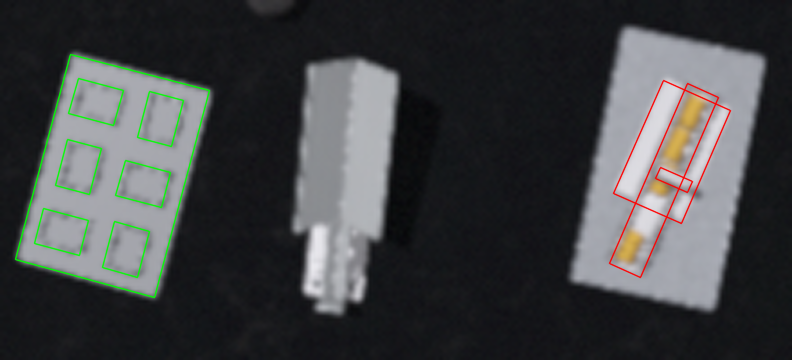

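View pics/os2.png

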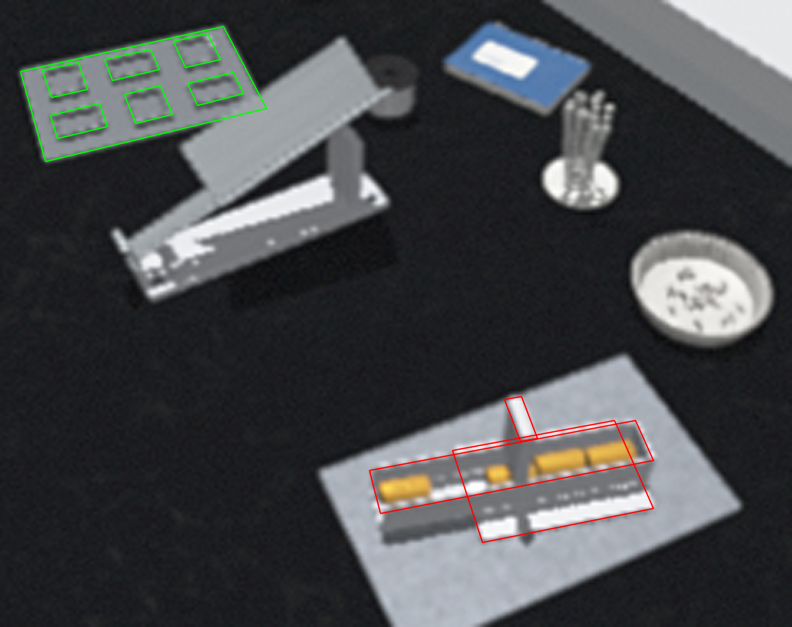

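```bash
cat >> H.py <<'E'
def RV(M): return R.from_matrix(M).as_rotvec()
def toolrot(yaw,tilt=0,flip=False):
    """tool holding boat with yaw,tilt(+x end up)"""
    B=(R.from_euler('z',yaw)*R.from_euler('y',-tilt)).as_matrix()
    x=B[:,0]*(-1 if flip else 1); z=-B[:,2]; return np.stack([x,np.cross(z,x),z],1)
OFF=.019
def boat_tcp(mouth,yaw,tilt,dz=.055-OFF,flip=False):
    B=(R.from_euler('z',yaw)*R.from_euler('y',-tilt)).as_matrix()
    return np.array(mouth)+B@np.array([.086,0,dz]), toolrot(yaw,tilt,flip)
D=np.pi/180
E
python3 - <<'E'
from H import *
z=np.load("fit.npz"); b=z["b"]; fo=z["fo"]; T=foldT(fo)
for flip in (0,1):
    print(flip)
    q=ik([b[0],b[1],.06],RV(toolrot(b[2],0,flip))); print("boat",None if q is None else np.round(q,2))
    for m,zz,th in [(.132,.10,-10),(.132,.055,5),(.132,.04,20),(.132,.02,40),(.132,.02,45),(.132,.02,50)]:
        p,M=boat_tcp(app(T,[m,0,zz])[0],fo[2],th*D,flip=flip); q=ik(p,RV(M)); 
        e=app(T,[m,0,zz])[0]+(R.from_euler('z',fo[2])*R.from_euler('y',-th*D)).as_matrix()@[.172,0,.027]
        print(m,zz,th,p.round(3),e.round(3),None if q is None else np.round(q,2))
E
```

```text
0
boat [-0.53  0.6  -0.23  0.74  0.    1.46]
0.132 0.1 -10 [0.642 0.026 0.185] [0.725 0.018 0.161] [-0.08  0.68  0.24  1.31  0.    1.59]
0.132 0.055 5 [0.649 0.026 0.165] [0.735 0.017 0.164] [-0.07  0.49 -0.12  0.87 -0.    1.6 ]
0.132 0.04 20 [0.641 0.026 0.171] [0.724 0.018 0.192] [-0.07  0.31 -0.45  0.46 -0.01  1.6 ]
0.132 0.02 40 [0.622 0.028 0.172] [0.693 0.021 0.22 ] [-0.06  0.18 -0.88 -0.19 -0.02  1.6 ]
0.132 0.02 45 [0.614 0.029 0.175] [0.681 0.022 0.23 ] [-0.06  0.17 -0.98 -0.37 -0.03  1.6 ]
0.132 0.02 50 [0.607 0.03  0.178] [0.669 0.024 0.238] [-0.06  0.19 -1.08 -0.57 -0.03  1.6 ]
1
boat [-0.53  0.6  -0.23  0.74  0.   -1.68]
0.132 0.1 -10 [0.642 0.026 0.185] [0.725 0.018 0.161] [-0.08  0.68  0.24  1.31  0.   -1.55]
0.132 0.055 5 [0.649 0.026 0.165] [0.735 0.017 0.164] [-0.07  0.49 -0.12  0.87 -0.   -1.55]
0.132 0.04 20 [0.641 0.026 0.171] [0.724 0.018 0.192] [-0.07  0.31 -0.45  0.46 -0.01 -1.54]
0.132 0.02 40 [0.622 0.028 0.172] [0.693 0.021 0.22 ] [-0.06  0.18 -0.88 -0.19 -0.02 -1.54]
0.132 0.02 45 [0.614 0.029 0.175] [0.681 0.022 0.23 ] [-0.06  0.17 -0.98 -0.37 -0.03 -1.54]
0.132 0.02 50 [0.607 0.03  0.178] [0.669 0.024 0.238] [-0.06  0.19 -1.08 -0.57 -0.03 -1.54]
```

```bash
python3 - <<'E'
from H import *
z=np.load("fit.npz"); b=z["b"]
rv=RV(toolrot(b[2],0,False))
movep([b[0],b[1],.15],rv)
move_l([b[0],b[1],.045],.1)
grab(60)
s=get_state(); print(s["finger_gap"],s["contact_force"].round(2) if hasattr(s["contact_force"],"round") else s["contact_force"],s["clock"])
shot("g1","scene",(200,150,400,350),3.8)
move_l([b[0],b[1],.145],.08)
s=get_state(); print(s["finger_gap"],s["contact_force"],s["clock"])
shot("g2","scene",(200,150,400,350),3.8)
E
```

```text
0.10261961066674627 [ 0.47 -0.54  2.31] 8.4333
0.10411043014011886 [-0.3341212   0.31398099 -2.05888291] 9.8833
```

View pics/g2.png

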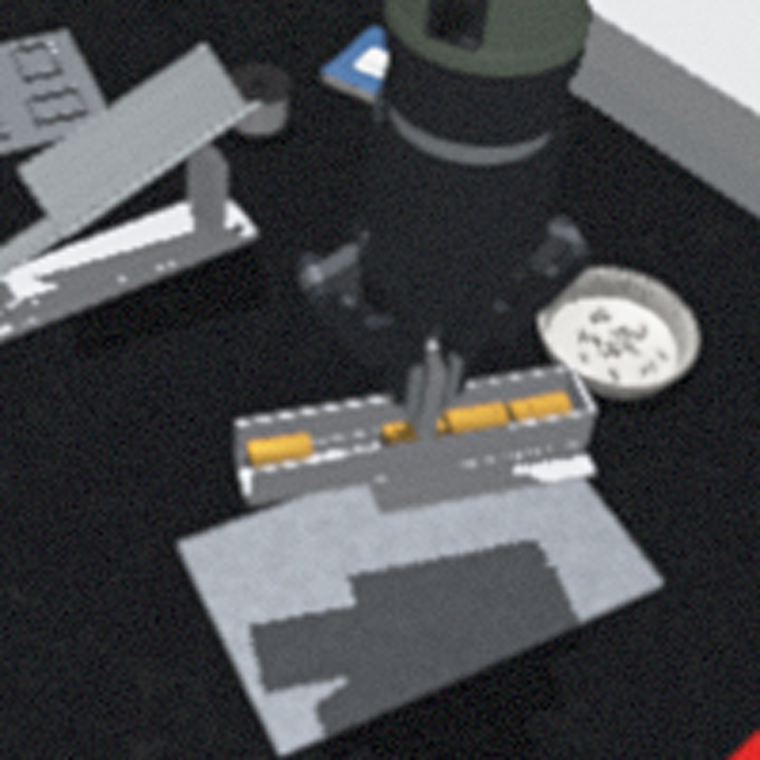

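```bash
cat > seq.py <<'E'
from H import *
z=np.load("fit.npz"); b=z["b"]; fo=z["fo"]; T=foldT(fo); DZ=.042
def bp(m,zz,th): 
    p,M=boat_tcp(app(T,[m,0,zz])[0],fo[2],th*D,dz=DZ); return p,RV(M)
E
python3 - <<'E'
from seq import *
move_l([b[0]-.02,b[1],.215],.1,rot=RV(toolrot(b[2],-20*D)))
sleep(.5)
p,rv=bp(.11,.15,-10); print(p)
move_l(p,.15,rot=rv)
p,rv=bp(.11,.10,2); move_l(p,.06,rot=rv)
s=get_state(); print(s["finger_gap"],s["contact_force"],s["clock"],s["position"]-p)
F=frames(3)
# predicted boat overlay
B=np.eye(4);B[:3,:3]=(R.from_euler('z',fo[2])*R.from_euler('y',-2*D)).as_matrix(); B[:3,3]=app(T,[.11,0,.10])[0]+B[:3,:3]@[.086,0,0]
it=[(BOAT,B,(0,0,255)),(FOLD,T,(0,255,255))]
overlay(F["top"],"p_t",it,(190,150,300,270),5); overlay(F["scene"],"p_s",it,(150,100,320,260),4)
E
```

```text
[0.60592391 0.02985684 0.23000429]
0.10585909729232393 [ 0.43564231 -0.34355618 -1.74128032] 13.9917 [-2.26728719e-05 -3.62735954e-04  3.91129835e-04]
```

View pics/p_s.png

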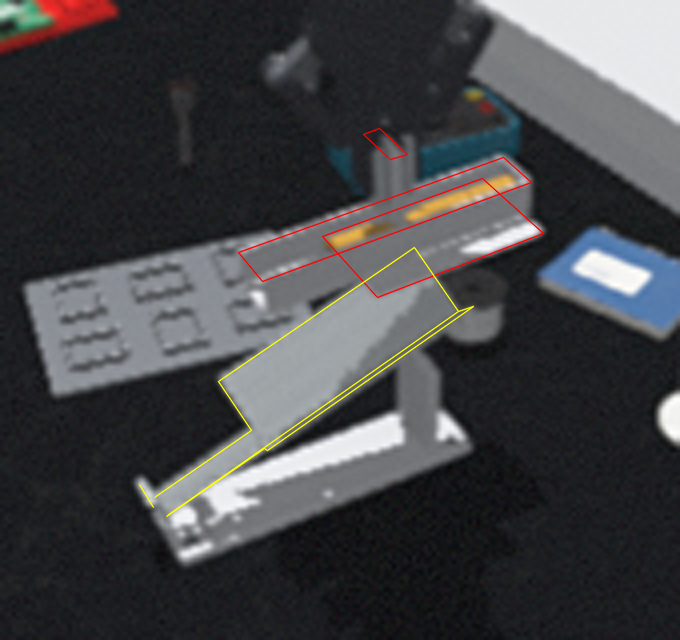

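View pics/p_t.png

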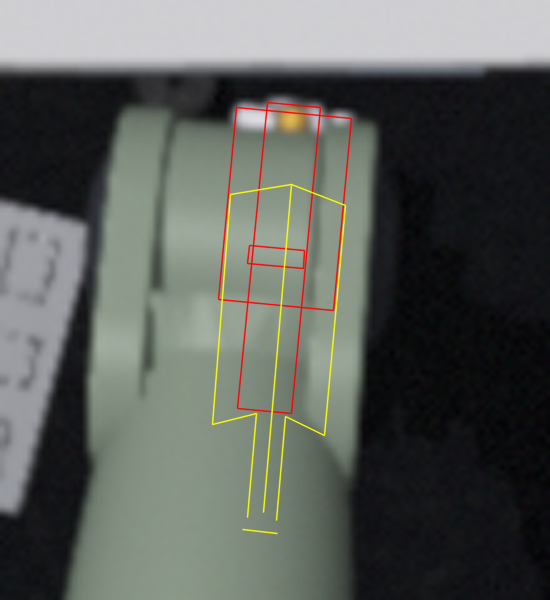

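```bash
python3 - <<'E'
from seq import *
from scipy.spatial.transform import Slerp
def clear(A,Bq,n=21):
    (p0,r0),(p1,r1)=A,Bq; S=Slerp([0,1],R.from_rotvec([r0,r1])); Ti=np.linalg.inv(T); out=[]
    pts=linepts([((-.086,y,0),(.086,y,0)) for y in(-.015,.015)]+[((-.027,y,0),(.083,y,0)) for y in(-.033,.033)],60)-[0,0,DZ]
    for t in np.linspace(0,1,n):
        M=S(t).as_matrix(); Bm=np.stack([M[:,0],-M[:,1],-M[:,2]],1)
        P=pts@Bm.T+p0+(p1-p0)*t; L=app(Ti,P); k=(L[:,0]>.07)&(L[:,0]<.217)&(np.abs(L[:,1])<.036)
        end=(Bm@[.086,0,.027-DZ])+p0+(p1-p0)*t
        c=np.where(L[:,2]>.035, 9, (L[:,2]-np.abs(L[:,1]))*.707); c2=L[:,2]-np.minimum(np.abs(L[:,1]),.034)
        out.append((round(c2[k].min()*1000,1),end.round(3).tolist()))
    return out
for A in [((.112,.055,8),(.128,.02,42)),((.112,.05,12),(.128,.019,42))]:
    a=bp(*A[0]);c=bp(*A[1]); print(np.linalg.norm(a[0]-c[0]),a[0],c[0],clear(a,c,11)); 
    print(ik(*a),ik(*c))
E
```

```text
0.018246868497752686 [0.62752097 0.02772126 0.1685495 ] [0.61109605 0.0293454  0.17632975] [(np.float64(0.0), [0.714, 0.019, 0.166]), (np.float64(2.0), [0.713, 0.019, 0.172]), (np.float64(4.4), [0.711, 0.019, 0.178]), (np.float64(6.6), [0.709, 0.02, 0.183]), (np.float64(7.6), [0.706, 0.02, 0.189]), (np.float64(7.5), [0.703, 0.02, 0.195]), (np.float64(7.5), [0.7, 0.021, 0.201]), (np.float64(7.6), [0.697, 0.021, 0.207]), (np.float64(8.0), [0.693, 0.021, 0.212]), (np.float64(7.6), [0.689, 0.022, 0.217]), (np.float64(5.0), [0.685, 0.022, 0.223])]
[-0.07145997  0.41451624 -0.24057809  0.77612628 -0.00377149  1.59763523] [-0.05958466  0.15705845 -0.93359826 -0.25252085 -0.02607762  1.59976908]
0.015234332913429204 [0.62531246 0.02793964 0.16925349] [0.61143641 0.02931174 0.17539005] [(np.float64(2.3), [0.712, 0.019, 0.172]), (np.float64(4.3), [0.71, 0.02, 0.178]), (np.float64(6.2), [0.709, 0.02, 0.183]), (np.float64(7.3), [0.706, 0.02, 0.188]), (np.float64(7.1), [0.704, 0.02, 0.193]), (np.float64(6.9), [0.701, 0.02, 0.198]), (np.float64(6.9), [0.699, 0.021, 0.203]), (np.float64(7.0), [0.696, 0.021, 0.208]), (np.float64(7.2), [0.692, 0.021, 0.213]), (np.float64(6.4), [0.689, 0.022, 0.217]), (np.float64(4.0), [0.685, 0.022, 0.222])]
[-0.07034002  0.36523265 -0.32946156  0.66674359 -0.00586704  1.5984024 ] [-0.05961752  0.15961732 -0.93402532 -0.25550742 -0.02605564  1.59974464]
```

```bash
python3 - <<'E'
from seq import *
a=bp(.112,.06,8); c=bp(.128,.02,42)
move_l(a[0],.06,rot=a[1]); shot("q0","scene",(150,100,320,260),4)
t0=get_state()["clock"]; d=np.linalg.norm(a[0]-c[0])
move_l(c[0],d/.7,rot=c[1])
s=get_state();print(s["clock"]-t0,s["finger_gap"],s["contact_force"])
shot("q1","scene",(150,100,320,260),4); sleep(.3);shot("q2","scene",(150,100,320,260),4);sleep(.8);shot("q3","scene",(150,100,320,260),4)
s=get_state();print(s["clock"],s["finger_gap"],s["contact_force"])
E
cd pics; python3 -c "
import cv2,numpy as np
a=[cv2.resize(cv2.imread(f'q{i}.png'),(400,376)) for i in range(4)]
cv2.imwrite('qq.png',cv2.resize(np.vstack([np.hstack(a[:2]),np.hstack(a[2:])]),(638,600)))"
```

```text
1.1166 0.1077408091555896 [-0.36496022 -0.13029468 -1.07751436]
17.3583 0.10728090100466578 [ 0.19138549  0.08797755 -0.50437566]
```

View pics/qq.png

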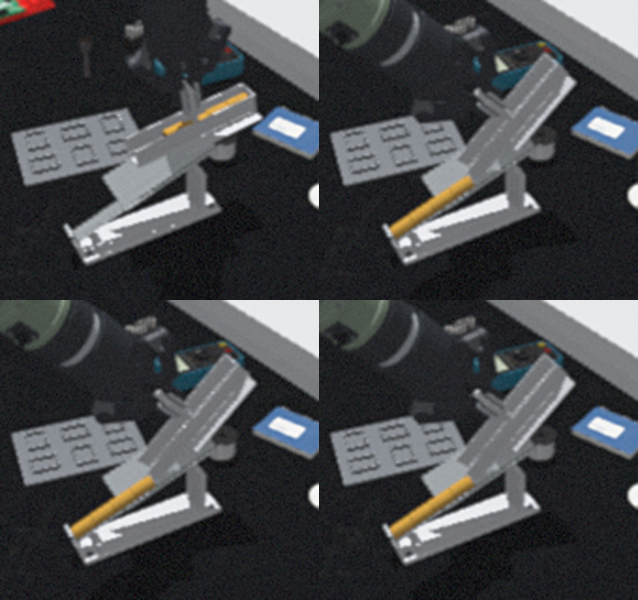

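View pics/q3.png

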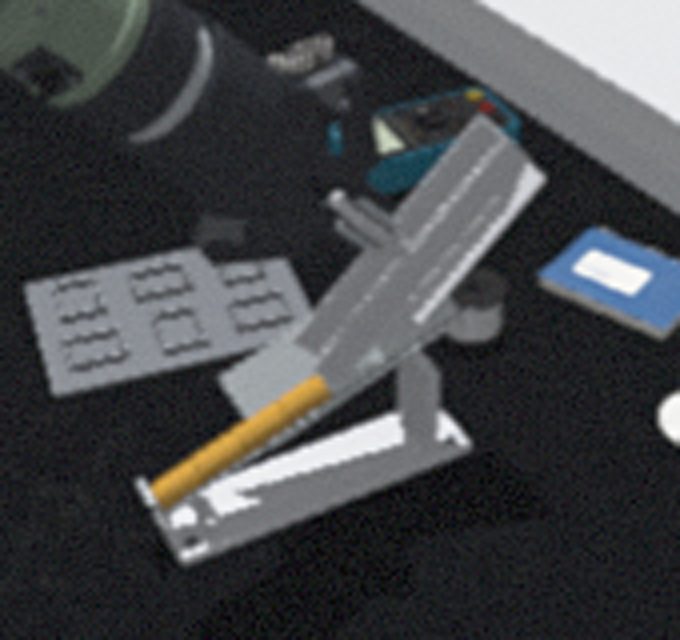

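```bash
python3 - <<'E'
from seq import *
m=z["m"]
for a,v in (((.11,.07,42),.08),((.10,.12,10),.06)):
    p,rv=bp(*a); move_l(p,v,rot=rv)
shot("r0","scene",(150,100,320,260),4)
rv=RV(toolrot(b[2],0))
movep([m[0],m[1],.16],rv)
shot("r1","scene",(200,130,400,330),3)
print(move_l([m[0],m[1],.06],.12), move_l([m[0],m[1],.042],.03,until_force=3))
s=get_state();print(s["position"],s["clock"],s["finger_gap"],s["contact_force"])
E
```

```text
False True
[ 0.57368028 -0.25392126  0.04504277] 21.9417 0.11116191516392206 [-0.38084558  0.09089239  4.66175082]
```

View pics/r0.png

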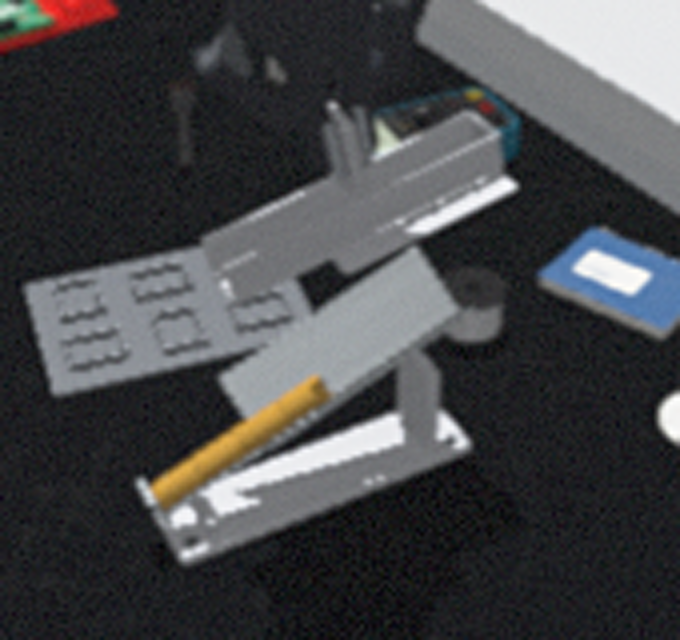

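View pics/r1.png

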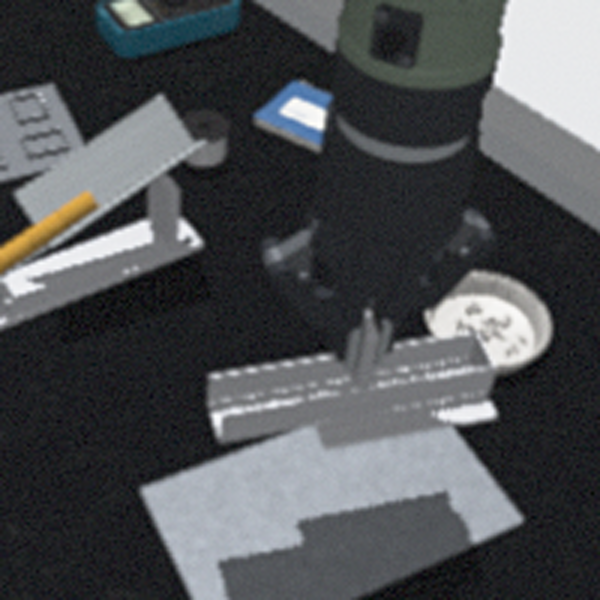

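```bash
cat > pick.py <<'E'
from H import *
z=np.load("fit.npz"); fo=z["fo"]; T=foldT(fo)
def tool_from(zax,xax):
    x=np.array(xax)-np.dot(xax,zax)*np.array(zax); x/=np.linalg.norm(x); return np.stack([x,np.cross(zax,x),zax],1)
def bestik(p,zax,xax):
    c=[]
    for s in(1,-1):
        M=tool_from(zax,s*np.array(xax)); q=ik(p,RV(M))
        if q is not None: c.append((abs(q[5]),RV(M),q))
    return min(c,key=lambda a:a[0])[1:] if c else None
def pickpose(x,zz):
    p=app(T,[x,0,zz])[0]; r=bestik(p,-T[:3,2],T[:3,1]); return p,r[0],r[1]
def comppose(t,i,h):
    TT=Tpose(t); p=app(TT,COMP[i]+[0,0,h])[0]; xa=TT[:3,1] if i in(0,3,4) else TT[:3,0]
    r=bestik(p,np.array([0,0,-1.]),xa); return p,r[0],r[1]
E
python3 - <<'E'
from pick import *
s=get_state()["position"]
let_go(); move_l([s[0],s[1],.16],.12)
for a in ((.016,.1),(.016,.0095)): print(pickpose(*a)[0],pickpose(*a)[2].round(2))
for i in (0,1,4,5): print(comppose(z["t"],i,.1)[0],comppose(z["t"],i,.1)[2].round(2))
p,rv,q=pickpose(.016,.10); movep(p,rv)
F=frames(3); 
b2,c=edgefit(F,BOAT[:8],boatT,(z["m"][0],z["m"][1],z["b"][2]),sig=(1.,)); print("boat",b2)
SP=[((0,0,.0217),(.030*n,0,.0217)) for n in (4,)]+rect(0,.12,-.009,.009,.0127)
overlay(F["scene"],"pk0",[(SP,T,(255,0,255)),(BOAT,boatT(b2),(0,0,255)),(FOLD,T,(0,255,255))],(150,130,380,330),3.3)
print(get_state()["clock"])
E
```

```text
[0.44349927 0.04591786 0.12444158] [-0.05  0.04 -0.95  0.23 -0.02  0.04]
[0.47430187 0.04287201 0.0393994 ] [-0.06  0.28 -0.99 -0.05 -0.01  0.04]
[0.50371393 0.22881058 0.104     ] [ 0.29  0.45 -0.36  0.76 -0.    0.55]
[0.51904496 0.28681885 0.104     ] [ 0.38  0.51 -0.25  0.81  0.   -0.93]
[0.61973047 0.19814851 0.104     ] [ 0.2   0.61 -0.08  0.88 -0.    0.45]
[0.6350615  0.25615678 0.104     ] [ 0.28  0.67  0.03  0.94  0.   -1.04]
boat [ 0.57104954 -0.25209704 -0.40277647]
25.35
```

View pics/pk0.png

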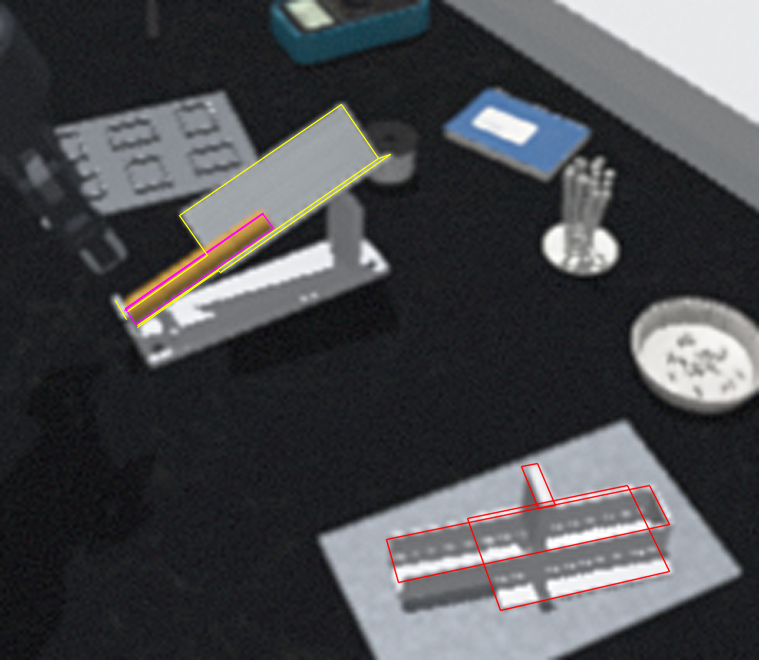

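```bash
python3 - <<'E'
from pick import *
p,rv,q=pickpose(.016,.009)
print(move_l(app(T,[.016,0,.03])[0],.1), move_l(p,.03,until_force=6))
s=get_state();print("z err",app(np.linalg.inv(T),s["position"]),s["contact_force"])
shot("k0","scene",(150,150,300,270),5)
grab(40); s=get_state();print(s["finger_gap"],s["contact_force"],s["position"]-p)
shot("k1","scene",(150,150,300,270),5)
move_l(app(T,[.016,0,.06])[0],.08)
s=get_state();print(s["finger_gap"],s["contact_force"],s["clock"])
shot("k2","scene",(150,150,300,270),5)
E
cd pics; python3 -c "
import cv2,numpy as np
a=[cv2.resize(cv2.imread(f'k{i}.png'),(400,320)) for i in range(3)]
cv2.imwrite('kk.png',cv2.resize(np.vstack([np.hstack(a[:2]),np.hstack([a[2],a[2]*0])]),(750,600)))"
```

```text
False False
z err [[ 1.58582980e-02 -2.88337292e-06  8.94573378e-03]] [-0.81170668 -0.24400123  0.64318039]
0.18821089021190426 [-0.27924787  1.85167915  0.70777612] [7.14274658e-05 1.96676979e-04 7.25843134e-05]
0.19096958924296464 [ 0.11483553 -0.598502   -1.24693015] 28.5667
```

View pics/kk.png

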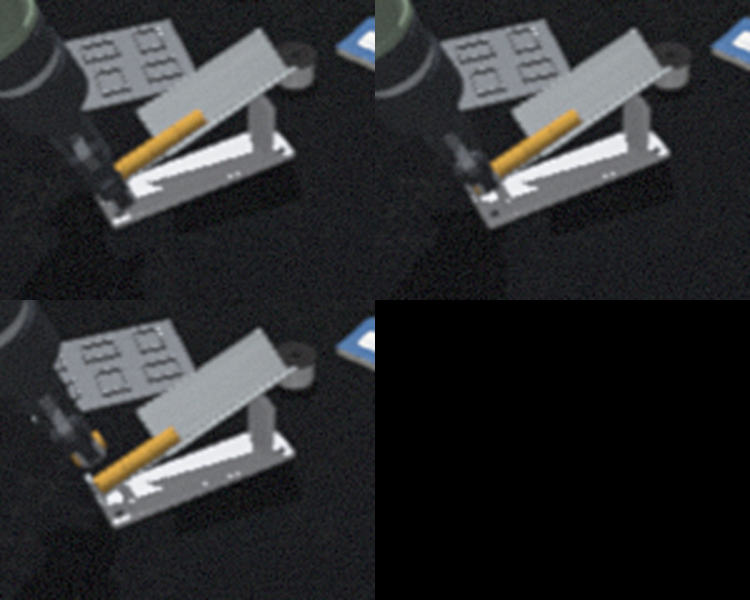

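```bash
python3 - <<'E'
from pick import *
p,rv,q=pickpose(.016,.12); move_l(p,.15)
F=frames(3)
for c in F: print(c,edgefit(F,TRAY[:4],Tpose,z["t"],sig=(1.5,1),cams=(c,)))
overlay(F["top"],"tr",[(TRAY,Tpose(z["t"]),(0,255,0))],(140,170,300,290),4.5)
print(get_state()["finger_gap"])
E
```

```text
scene (array([ 0.56937344,  0.24354561, -0.25191403]), np.float64(0.6659777164459229))
top (array([ 0.56947699,  0.24099049, -0.25741945]), np.float64(0.999245822429657))
0.19037416359390216
```

View pics/tr.png

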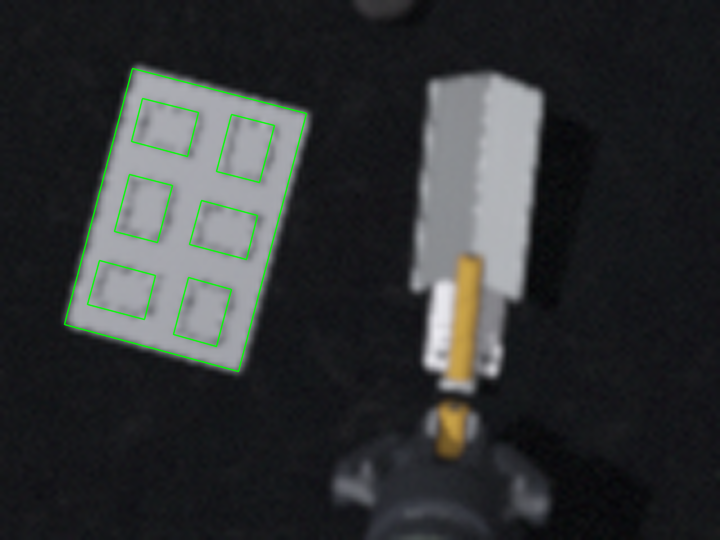

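```bash
cat >> pick.py <<'E'
def place(i,t):
    p,rv,q=comppose(t,0,.12); movep(p,rv)
    p,rv,q=comppose(t,i,.08); movep(p,rv)
    g=get_state()["finger_gap"]
    move_l(comppose(t,i,.02)[0],.12)
    hit=move_l(comppose(t,i,.0035)[0],.02,until_force=3)
    s=get_state(); print("place",i,"hit",hit,"h above floor",round(s["position"][2]-.004,4),"gap",round(g,3),round(s["finger_gap"],3),s["contact_force"].round(1))
    let_go(); move_l(comppose(t,i,.08)[0],.1)
def pick():
    p,rv,q=pickpose(.016,.10); movep(p,rv)
    move_l(app(T,[.016,0,.03])[0],.12); h=move_l(app(T,[.016,0,.009])[0],.03,until_force=8)
    grab(40); g=get_state()["finger_gap"]
    move_l(app(T,[.016,0,.06])[0],.08); p,rv,q=pickpose(.016,.12); move_l(p,.15)
    s=get_state(); print("pick hit",h,"gap",round(g,3),round(s["finger_gap"],3),s["contact_force"].round(2),round(s["clock"],1))
def look(name,t):
    F=frames(3); tt,_=edgefit(F,TRAY[:4],Tpose,t,sig=(3,1.5,1),cams=("top",)); print("tray top",tt.round(4))
    overlay(F["top"],name+"t",[],(150,170,360,280),3.8); overlay(F["scene"],name+"s",[],(150,140,350,280),3.9); return tt
E
python3 - <<'E'
from pick import *
place(0,z["t"])
p,rv,q=pickpose(.016,.10); movep(p,rv)
look("l0",z["t"]);print(get_state()["clock"])
E
```

```text
place 0 hit True h above floor 0.0064 gap 0.189 0.189 [-0.4 -0.2  5. ]
tray top [ 0.5694  0.2409 -0.2582]
34.5417
```

View pics/l0t.png

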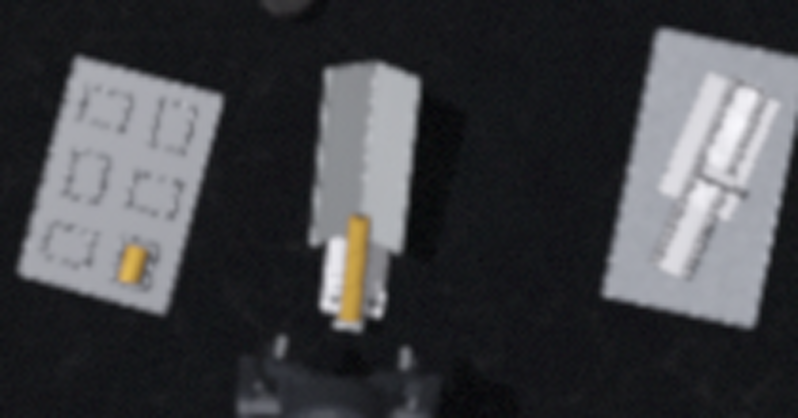

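View pics/l0s.png

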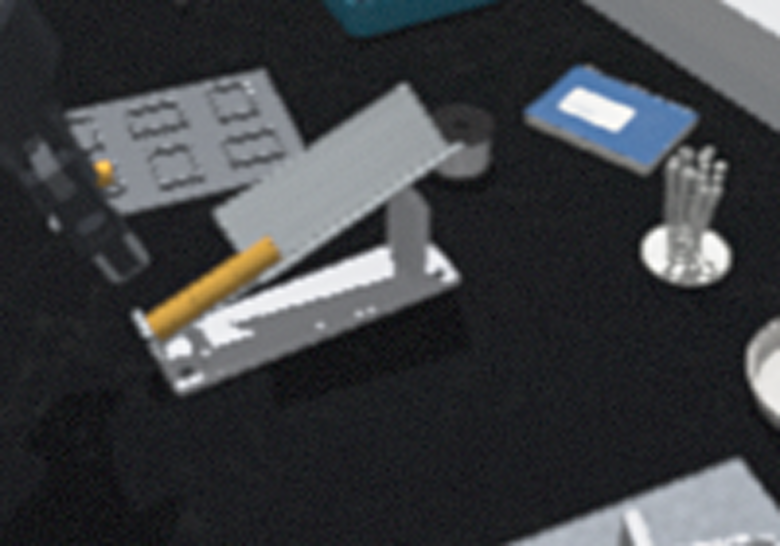

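```bash
cat >> pick.py <<'E'
def oranges(f,zc):
    im=f["mean"] if "mean" in f else f["img"].astype(np.float32)
    m=((im[:,:,0]>110)&(im[:,:,2]<im[:,:,0]*.55)&(im[:,:,1]>im[:,:,2]*1.15)).astype(np.uint8)
    n,l,s,c=cv2.connectedComponentsWithStats(m); out=[]
    for i in range(1,n):
        if s[i,4]>=15:
            ys,xs=np.nonzero(l==i); P=np.array([onz(f,(x,y),zc)[:2] for x,y in zip(xs,ys)])
            w=P-P.mean(0); ev,V=np.linalg.eigh(w.T@w/len(w)); out.append((c[i],s[i,4],P.mean(0),np.arctan2(V[1,1],V[0,1]),np.sqrt(ev*12)))
    return out
def traycheck(F,t,cams=("top","scene")):
    for c in cams:
        for cc,a,P,ang,ext in oranges(F[c],.018 if c=="top" else .015):
            L=app(np.linalg.inv(Tpose(t)),[P[0],P[1],0])[0][:2]
            if abs(L[0])<.1 and abs(L[1])<.07:
                i=np.argmin(np.linalg.norm(COMP[:,:2]-L,axis=1)); print(c,"comp",i,"off mm",((L-COMP[i,:2])*1000).round(1),"ang in tray deg",round((ang-t[2])/D%180,1),"px",a)
E
python3 - <<'E'
from pick import *
F=frames(3); traycheck(F,z["t"])
E
```

```text
top comp 0 off mm [-0.5 -1.8] ang in tray deg 0.4 px 45
scene comp 0 off mm [8.  1.7] ang in tray deg 83.9 px 20
```

```bash
python3 - <<'E'
from pick import *
pick(); t=look("l1",z["t"])
place(4,z["t"]) if np.linalg.norm(t[:2]-[.5694,.2409])<.003 else print("TRAY MOVED")
p,rv,q=pickpose(.016,.10); movep(p,rv)
look("l1",z["t"]);F=frames(3); traycheck(F,z["t"])
E
```

```text
pick hit False gap 0.186 0.189 [ 0.32  0.39 -0.01] 38.6
tray top [ 0.5695  0.2409 -0.2583]
place 4 hit True h above floor 0.0064 gap 0.19 0.184 [-0.3  0.2  5.5]
tray top [ 0.5695  0.241  -0.2572]
top comp 4 off mm [-0.3 -2. ] ang in tray deg 176.9 px 41
top comp 0 off mm [-0.3 -1.6] ang in tray deg 177.8 px 44
scene comp 4 off mm [0.2 1. ] ang in tray deg 13.7 px 48
scene comp 0 off mm [8.2 1. ] ang in tray deg 85.9 px 18
```

View pics/l1t.png

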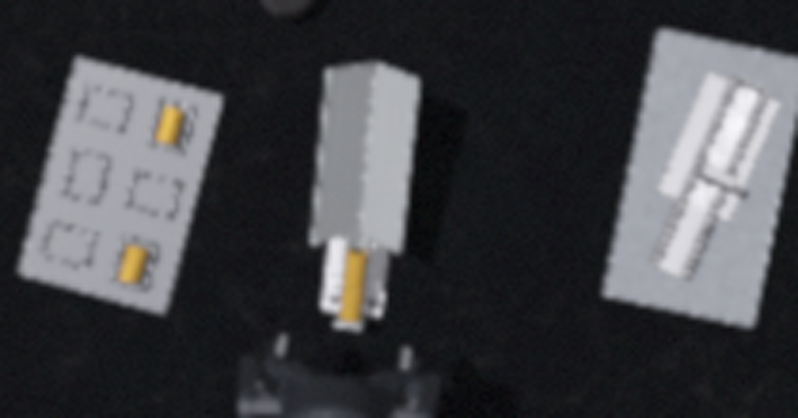

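Two seated (comps 4 and 0, at about (168,125) and (132,263) in the crop), two left at the stop. Continue.

```bash
python3 - <<'E'
from pick import *
for i in (1,5):
    pick(); t=look("l2",z["t"])
    if np.linalg.norm(t[:2]-[.5694,.2409])>.004: print("TRAY MOVED"); break
    if get_state()["finger_gap"]<.1: print("EMPTY"); break
    place(i,z["t"])
    p,rv,q=pickpose(.016,.10); movep(p,rv)
    look("l2",z["t"]);F=frames(3); traycheck(F,z["t"])
print(get_state()["clock"])
E
```

```text
pick hit False gap 0.187 0.19 [ 0.47 -0.11 -0.77] 48.5
tray top [ 0.5694  0.2409 -0.2582]
place 1 hit True h above floor 0.0064 gap 0.19 0.192 [-1.2 -0.2  5.7]
tray top [ 0.5695  0.241  -0.2573]
top comp 4 off mm [-0.1 -1.8] ang in tray deg 173.6 px 40
top comp 1 off mm [ 0.6 -2.7] ang in tray deg 91.5 px 37
top comp 0 off mm [-0.5 -1.8] ang in tray deg 0.4 px 45
scene comp 1 off mm [0.7 8. ] ang in tray deg 91.4 px 39
scene comp 4 off mm [-0.1  1.3] ang in tray deg 8.8 px 48
scene comp 0 off mm [7.5 2.4] ang in tray deg 91.5 px 22
pick hit False gap 0.193 0.185 [-0.82  0.27 -0.67] 59.3
tray top [ 0.5695  0.241  -0.257 ]
place 5 hit True h above floor 0.0064 gap 0.194 0.19 [-1.1  0.4  5.2]
tray top [ 0.5695  0.241  -0.2569]
top comp 5 off mm [-0.3 -2.8] ang in tray deg 93.5 px 37
top comp 4 off mm [-0.1 -1.8] ang in tray deg 173.6 px 40
top comp 1 off mm [ 0.6 -2.7] ang in tray deg 91.5 px 37
top comp 0 off mm [-0.5 -1.8] ang in tray deg 0.4 px 45
scene comp 5 off mm [0.2 7.3] ang in tray deg 82.0 px 39
scene comp 1 off mm [0.9 8.2] ang in tray deg 92.3 px 38
scene comp 4 off mm [0.5 1.2] ang in tray deg 7.8 px 47
scene comp 0 off mm [8.3 1.5] ang in tray deg 85.5 px 21
66.4
```

View pics/l2t.png

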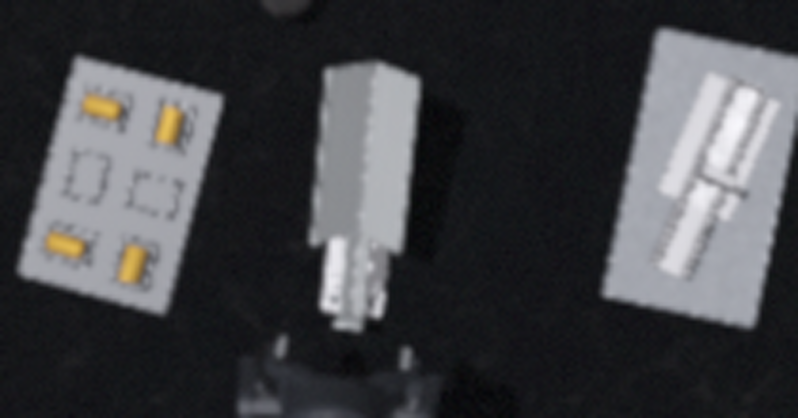

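```bash
python3 - <<'E'
from pick import *
movep([.30,-.30,.25],RV(tool_from(np.array([0,0,-1.]),[0,1,0])))
F=frames(6); t=z["t"]; traycheck(F,t)
for c in F: print(c,edgefit(F,TRAY[:4],Tpose,t,sig=(1.5,1),cams=(c,))[0])
L=[]
for i in (0,1,4,5):
    c=COMP[i]; a,b=((.015,.009) if i in(0,4) else (.009,.015)); L+=rect(c[0]-a,c[0]+a,c[1]-b,c[1]+b,.013)
overlay(F["top"],"z_t",[(L,Tpose(t),(255,0,255))],(150,178,215,255),8); overlay(F["scene"],"z_s",[(L,Tpose(t),(255,0,255))],(150,150,240,205),8)
overlay(F["scene"],"z_s0",[],(150,150,240,205),8)
overlay(F["scene"],"z_all",[],(100,100,420,340),2.4)
E
```

```text
top comp 5 off mm [-0.3 -2.8] ang in tray deg 93.5 px 37
top comp 4 off mm [-0.1 -1.8] ang in tray deg 173.6 px 40
top comp 1 off mm [ 0.6 -2.7] ang in tray deg 91.5 px 37
top comp 0 off mm [-0.5 -1.8] ang in tray deg 0.4 px 45
scene comp 5 off mm [-0.1  6.9] ang in tray deg 83.5 px 38
scene comp 4 off mm [0.2 1.3] ang in tray deg 3.4 px 48
scene [ 0.57058293  0.24254316 -0.22365377]
top [ 0.56946838  0.24088915 -0.25740933]
```

View pics/z_t.png

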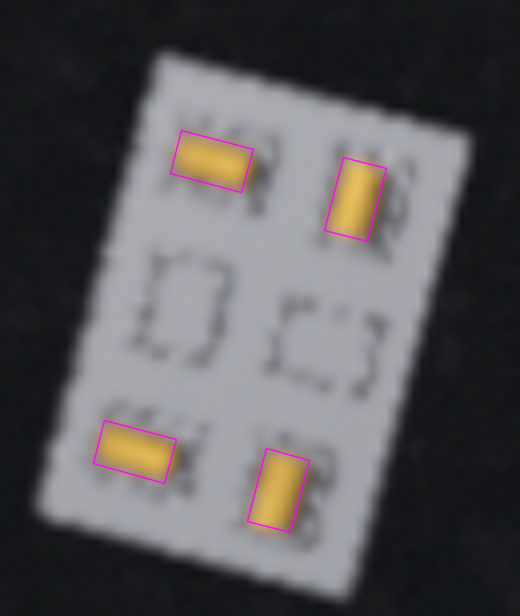

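View pics/z_s.png

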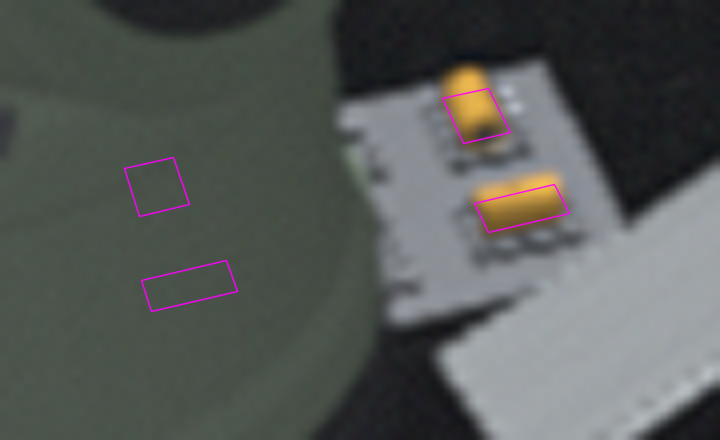

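View pics/z_s0.png

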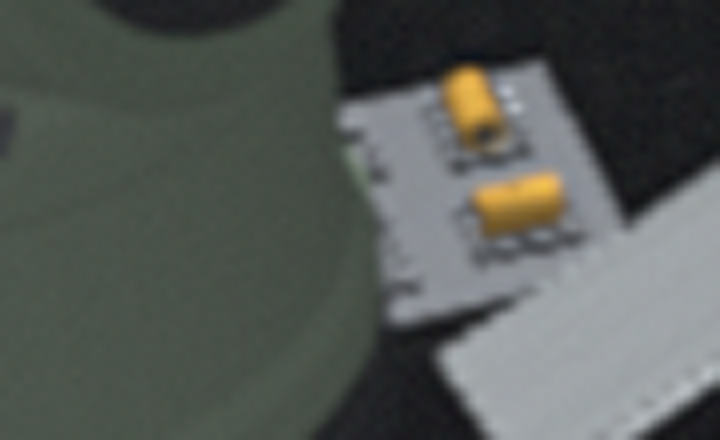

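View pics/z_all.png

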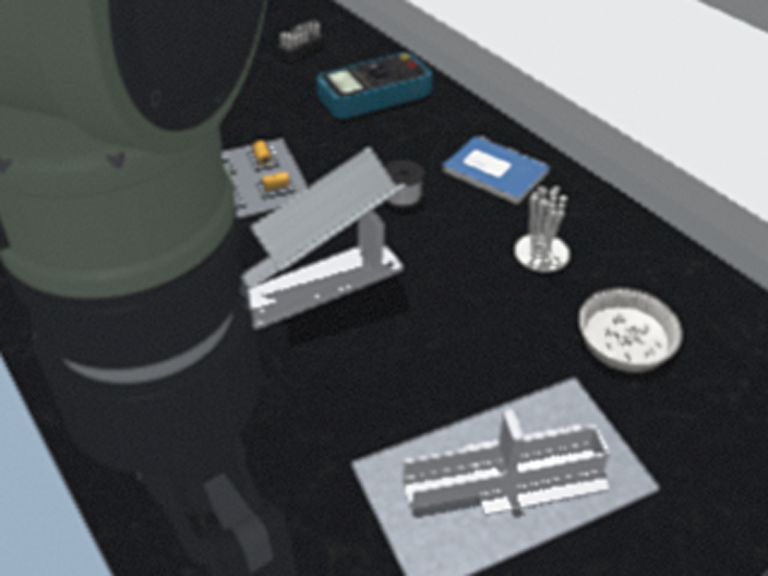

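```bash
python3 - <<'E'
from pick import *
F=frames(3); print(edgefit(F,BOAT[:8],boatT,(.571,-.252,-.403),sig=(1.,))[0],edgefit(F,TRAY[:4],Tpose,z["t"],sig=(1.5,1),cams=("top",))[0]); traycheck(F,z["t"],("top",))
s=get_state(); print(s["contact_force"],s["clock"])
print(sign_off())
E
```

```text
[ 0.57099888 -0.2521955  -0.40099846] [ 0.56940045  0.24095218 -0.2583543 ]
top comp 5 off mm [-0.3 -2.8] ang in tray deg 93.5 px 37
top comp 4 off mm [-0.3 -2. ] ang in tray deg 176.9 px 41
top comp 1 off mm [ 0.6 -2.7] ang in tray deg 91.5 px 37
top comp 0 off mm [-0.5 -1.8] ang in tray deg 0.4 px 45
[ 0.01701318 -0.28375569  0.30971385] 68.7583
the job is handed in; nothing more can be done
None
```

I finished the task and handed it in at about 69 s of the 208 s limit; no verdict was reported. Four spacers were present. I tipped them from the boat into the trough, where they came to rest in one line against the stop. I then put the empty boat back on its mat and laid the spacers one by one in compartments 0, 4, 1 and 5.

**Spacers:** In the top camera, every spacer is within about 3 mm of its compartment's centre and within about 7° of its long side. Each touched down at the same height.

**Boat:** It stands upright, about 3 mm from the mat's middle.

**Other objects:** The tray did not move, and the arm ended clear of everything. The spool, swab jar and screw dish look undisturbed in the pictures; I did not measure them again.

**Disagreement between cameras:** The scene camera's colour centroids put the spacers in compartments 1 and 5 about 7–8 mm off along their length, and compartment 0 about 8 mm off when the arm was partly in front of it. I put the compartment 5 offset down to viewing angle: outlines drawn at the compartment centres fit all four spacers in the top picture, and 4 and 5 in the scene picture. The arm hid compartments 0 and 1 from the scene camera in the last look, so those two rest on the top camera alone.

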